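Unload two test tiles from the kiln shelf

TASK

Unload the two test tiles from the raised kiln shelf one at a time, the blue glazed one first: slide each tile along its groove, out over the shelf's open edge until about a third of it overhangs, then pick it up by the overhanging part. Lay it down gently, flat and centred across the two battens of its rack and let go: the blue tile on the white rack, then the bare terracotta tile on the wooden rack. Do not let a tile fall, and leave the jar, the bowl and the clay knife where they are.

Things in the scene. Friction and masses are not known exactly. Their poses are not given: they have to be found in the camera images.
- shelf_edge (a point): Middle of the kiln shelf's open edge, level with the groove floors, 58 mm above the table; free air below. Its y axis points outwards over the edge, x along the edge. The fixed cream slab, 182 (x) by 250 (y) by 18 mm on 40 mm props, runs back along -y. A tile's front end starts 15 to 45 mm inside this edge.
- kiln_shelf: The same shelf (origin under its middle, on the table). Two grooves along y, 66 mm wide, centred at x = -48 and +48 mm, a tile in each; 8 mm high grey ribs beside them (30 mm wide between, 10 mm outside), flush with the tile tops, 3 mm from the tiles; a stop rib 10 mm wide, 8 mm high closes the back (-y) end. Behind each tile 55 to 85 mm of groove are empty: closed fingertips fit in to push its back end.
- glazed_tile_center (a point): Blue glazed tile, 60 mm wide (its x) by 140 mm long (its y) by 8 mm thick, about 0.15 kg. Point at its centre, half-way through the thickness; z up.
- bare_tile_center (a point): Bare terracotta (red-brown) tile, 60 mm wide (its x) by 140 mm long (its y) by 8 mm thick, about 0.15 kg. Point at its centre, half-way through the thickness; z up.
- white_rack_top (a point): White drying rack, fixed: base 90 (x) by 150 (y) by 10 mm with two battens 48 mm long (x), 12 wide, 25 high, 26 mm either side of the middle (y). Point: middle of the rack, level with the batten tops, 35 mm above the table. The tile lies across both battens, its length along the rack's y (either way round), its middle over this point; its long edges stick out 6 mm past the batten ends.
- wood_rack_top (a point): Pale wooden drying rack, fixed: base 90 (x) by 150 (y) by 10 mm with two battens 48 mm long (x), 12 wide, 25 high, 26 mm either side of the middle (y). Point: middle of the rack, level with the batten tops, 35 mm above the table. The tile lies across both battens, its length along the rack's y (either way round), its middle over this point; its long edges stick out 6 mm past the batten ends.
- glaze_jar: Bystander: amber jar with a black lid, 64 mm across, 85 mm high, loose. Origin at the centre of its underside.
- clay_bowl: Bystander: small terracotta bowl, 84 mm across, 45 mm high, loose. Origin at the centre of its underside.
- clay_knife: Bystander: flat clay knife 180 mm long lying on the table along its own x, loose.
There are look-alikes about, which are no part of the job. What is shaped like the part that bears wood_rack_top but pink or yellow is not meant.

How it is judged:
On the way, in this order (a step that is already met when the one before it is completed fails the run):
1. the blue tile overhangs the open edge by 30 to 66 mm, still lying flat in its groove (y of glazed_tile_center in the frame of shelf_edge between -0.04 and -0.004 m and z of glazed_tile_center in the frame of shelf_edge between 0.0005 and 0.0075 m and angle between glazed_tile_center's own z axis and vertical below 0.08 rad and x of glazed_tile_center in the frame of shelf_edge between -0.06 and 0.06 m), for 0.2 s.
2. the blue tile lies flat, centred and released on the white rack (x of glazed_tile_center in the frame of white_rack_top between -0.016 and 0.016 m and y of glazed_tile_center in the frame of white_rack_top between -0.025 and 0.025 m and z of glazed_tile_center in the frame of white_rack_top between 0.001 and 0.007 m and angle between glazed_tile_center's own z axis and vertical below 0.08 rad and angle between the y axis of glazed_tile_center and the y axis of white_rack_top, either way round below 0.26 rad and linear speed of glazed_tile below 0.03 m/s and contact force between the fingers and glazed_tile below 0.1 N), for 0.2 s.
3. the bare tile overhangs the open edge by 30 to 66 mm, still lying flat in its groove (y of bare_tile_center in the frame of shelf_edge between -0.04 and -0.004 m and z of bare_tile_center in the frame of shelf_edge between 0.0005 and 0.0075 m and angle between bare_tile_center's own z axis and vertical below 0.08 rad and x of bare_tile_center in the frame of shelf_edge between -0.06 and 0.06 m), for 0.2 s.
At the end, for the whole second after the job is handed in: The blue tile on the white rack and the bare tile on the wooden rack, each lying flat across both battens, its centre within 16 mm of the rack's middle across and 25 mm along, its length within 15 degrees of the rack's, at rest and let go (all of step 2 and x of bare_tile_center in the frame of wood_rack_top between -0.016 and 0.016 m and y of bare_tile_center in the frame of wood_rack_top between -0.025 and 0.025 m and z of bare_tile_center in the frame of wood_rack_top between 0.001 and 0.007 m and angle between bare_tile_center's own z axis and vertical below 0.08 rad and angle between the y axis of bare_tile_center and the y axis of wood_rack_top, either way round below 0.26 rad and linear speed of bare_tile below 0.03 m/s and contact force between the fingers and bare_tile below 0.1 N); the robot touches nothing.
It fails at once if a tile dropped or thrown onto its rack (faster than 0.45 m/s within 12 mm of its resting height) ((horizontal distance between glazed_tile_center and white_rack_top below 0.06 m and z of glazed_tile_center in the frame of white_rack_top below 0.016 m and linear speed of glazed_tile above 0.45 m/s) or (horizontal distance between bare_tile_center and wood_rack_top below 0.06 m and z of bare_tile_center in the frame of wood_rack_top below 0.016 m and linear speed of bare_tile above 0.45 m/s)).
It fails at once if a tile fell off the shelf or a rack (height (world z) of any of glazed_tile_center, bare_tile_center below 0.028 m).
It fails at once if the glaze jar was moved more than 25 mm (distance of glaze_jar from where it was at the start of the episode above 0.025 m).
It fails at once if the clay bowl was moved more than 25 mm (distance of clay_bowl from where it was at the start of the episode above 0.025 m).
It fails at once if the clay knife was moved more than 25 mm (distance of clay_knife from where it was at the start of the episode above 0.025 m).
It also fails if it takes over 72 s, if anything falls off the work surface, if the arm or the gripper's body presses on something with over 40 N, if the wrist force passes 120 N, or if a joint passes its speed limit or range.

ROBOT

A 6-joint arm with a two-finger parallel gripper is mounted at the origin on the work surface. World frame = base frame: x ahead of the robot, y to its left, z up, the work surface at z = 0. Lengths are in m, angles in rad, forces in N, time in s.
With the tool pointing down it reaches from about 0.35 to 0.775 m from the base axis. Payload 7.3 kg.
Tool frame: the origin (TCP) lies midway between the tips of the shut fingers; the grasp point (between the pads) lies 19 mm behind it; z points along the fingers, y is the direction in which the jaws open and shut (so a half turn about z gives the same grasp; the last joint's range is limited). The gripper opens to 92 mm and grips with 3 to 60 N. Pads are 19 mm wide; open, the fingers measure 130 mm over their backs; the gripper's body (75 mm by 190 mm) begins 47 mm behind the grasp point.
Start: joints at [-1.251, 0.342, 1.524, -0, 1.275, -0.146], TCP at [0.236, -0.469, 0.227] pointing down, gripper open.
Joint ranges: [-2.53, 2.53], [-0.77, 2.02], [0.04, 2.7], [-1, 4.14], [0.28, 2.66], [-3.11, 3.11]. Speed limits (rad/s): [2.57, 2.57, 3.14, 3.14, 3.14, 3.14].

INTERFACE

Orientations are given as [roll, pitch, yaw] about the fixed x, y, z axes, in that order (R = Rz(yaw) Ry(pitch) Rx(roll)).
In Python, from cell import status, eyes, job gives the robot as it stands.
- The arm moves only by the tool jog_arm, never from a script. Its argument "series" is a list of rows, each a list of 3 entries, a list of its own where there are three numbers: the gripper command: -1 is shut, 1 is fully open, values between are in proportion, then the shift along the tool's x, y, z in m, then the turn, a rotation vector about the tool's x, y, z in rad. In form: [[grip, [x, y, z], [ax, ay, az]], ...]. A call has 1 to 12 rows; each row is the pose to reach, as a shift and turn from the pose commanded when the call began, along the tool's axes at that moment; what a row does not reach only later rows make up. A row lasts 1/12 s, in which the tool goes at most 41.7 mm and 7.16 degrees, less where a joint would pass 70% of its speed; a pose out of reach is approached as far as the arm can. A call with a gripper value outside its range is refused whole. The fingers move at their own pace and stop on an object; "squeeze" is the grip in N (left out, the last holds). Time passes only in rows, so rows that repeat a pose let the fingers close. It gives the time, the measured TCP pose, the force and the opening at its end, in the units of the state.
- status.observe(): the state, without advancing time (a new reading comes with each control period).
- eyes.read_camera(name): name is "side" or "top" or "wrist"; returns a dict with "img" (400x640x3 uint8, red, green, blue), "range_z" (400x640 float32, m along the optical axis (not along the pixel's ray), 0 where there is no reading), "camera_matrix" (3x3 intrinsics, pixels), "k1" (the pictures are not rectified: a ray, as slopes to the right and down, at radius r is drawn at 1 + k1 r^2 times it, then the intrinsics apply), "T" (4x4, takes a point from camera to world coordinates); the wrist camera has in their place "tool_from_camera" (4x4, takes a point from camera to tool coordinates, whose origin is the TCP and whose axes are the flange's). Camera axes: x right, y down, z forward; pixel columns grow to the right and rows downward; lengths in m; the calibration is good to about 2 mm. A picture is of the moment at which its call begins: read the wrist's pose just before it.
- job.hand_in(): hands the job in, once; it reports no verdict.
The state is a dict: "time": time; "qpos": joint angles; "qvel": joint speeds; "joint_efforts": joint torques, N m; "tool_pos": TCP position; "tool_rot": TCP orientation; "contact_force": force on the tool from outside, world axes, zero at the start; "torque": the same for the moment, N m; "opening": finger opening in m.
Only numpy, scipy, OpenCV 4.12 (cv2) and the standard library are available. Lean on these libraries where they do the work, as an engineer would, in place of code of your own. Each camera call takes 0.05 s, during which the arm holds its last target.

## Working session

There is one attempt and no reset: what is moved stays moved. The work goes in short steps, Python scripts to look and compute and a tool call to move; the robot and the scene stay as the last step left them, time stands still between calls to the robot, and variables do not carry over. Pictures are saved under pics/ and viewed, and the job is handed in when it is done.

Besides the shell and the picture viewer there is one more tool, called after "Call:" by a JSON object that holds its "method" and its "body", one argument or row to a line. jog_arm: Moves the arm, as the interface text tells. Its arguments: {"type":"object","properties":{"series":{"type":"array","items":{"type":"array"}},"squeeze":{"type":"number"}},"required":["series"]}

```bash
mkdir -p pics; ls
python3 - <<'E'
from cell import status, eyes
import cv2
print(status.observe())
for n in ("side","top","wrist"):
    d=eyes.read_camera(n); cv2.imwrite(f"pics/{n}0.png",d["img"][:,:,::-1])
    print(n,d["camera_matrix"].tolist(),d["k1"],d.get("T",d.get("tool_from_camera")).tolist())
E
```

```text
pics
{'time': 0.0, 'qpos': array([-1.25097850e+00,  3.42711794e-01,  1.52502961e+00, -6.72956766e-06,
        1.27539008e+00, -1.45982509e-01]), 'qvel': array([-0.00072328,  0.00010822, -0.00027569, -0.00067182, -0.00046479,
        0.00049671]), 'joint_efforts': array([-4.11077126e-03, -4.31256652e+01, -2.44223177e+01,  7.13164313e-02,
        5.61437826e-02, -1.08575796e-04]), 'tool_pos': array([ 0.23569306, -0.46866011,  0.22604624]), 'tool_rot': array([-3.14006925e+00, -2.17479430e-04,  4.65802134e-01]), 'contact_force': array([0.67694075, 0.6370129 , 0.71141999]), 'torque': array([-0.00517416, -0.05537415,  0.00228812]), 'opening': 0.09162377341255645}
side [[362.17017264134995, 0.0, 318.94967249609834], [0.0, 362.17017264134995, 198.38125514167245], [0.0, 0.0, 1.0]] -0.03253445074909342 [[0.9415164777484868, -0.2342475117990115, 0.24222886975762262, 0.3679253431293807], [-0.33678865607162356, -0.6307815850542735, 0.6990622240529724, -0.4702054443304225], [-0.010960076165473558, -0.739758538424796, -0.6727831608758178, 0.6922055558630629], [0.0, 0.0, 0.0, 1.0]]
top [[476.5030484151341, 0.0, 322.1335112844185], [0.0, 476.5030484151341, 201.3819945180757], [0.0, 0.0, 1.0]] 0.013724923070481726 [[0.00425402368904448, -0.9929884760532097, 0.11813462535589353, 0.43993055407238124], [-0.999989923290382, -0.004054812203767721, 0.0019266072999018192, 0.13446704871611356], [-0.001434085126101898, -0.11814163078067123, -0.9929957192638519, 1.2084614157023041], [0.0, 0.0, 0.0, 1.0]]
wrist [[292.52896092683335, 0.0, 321.14578756894383], [0.0, 292.52896092683335, 206.1038171901747], [0.0, 0.0, 1.0]] -0.03750650861150498 [[6.557792365049626e-05, -0.9624296541049533, -0.27153113375624716, 0.073264936730874], [0.9999998311579468, -9.36662683775262e-05, 0.0005735073716959441, -0.0005697731188228916], [-0.0005773938094152934, -0.2715311255197962, 0.9624294854639165, -0.15812126607103844], [0.0, 0.0, 0.0, 1.0]]
```

View pics/top0.png

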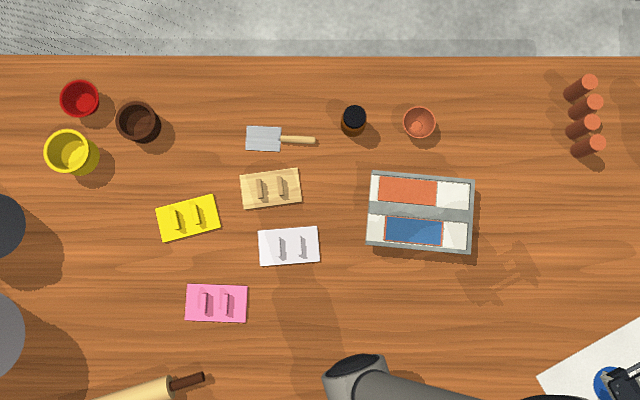

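View pics/side0.png

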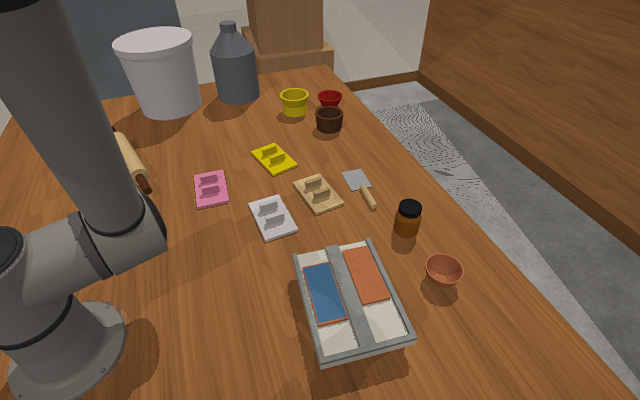

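View pics/wrist0.png

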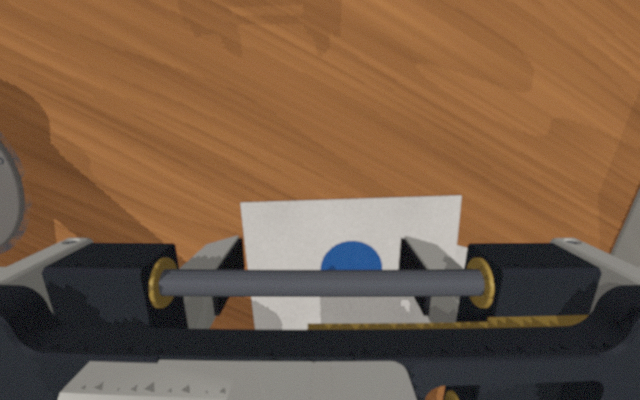

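```bash
cat > h.py <<'E'
import numpy as np, cv2
from cell import status, eyes
from scipy.spatial.transform import Rotation as R
def toolT():
    s=status.observe(); T=np.eye(4); T[:3,:3]=R.from_euler('xyz',s['tool_rot']).as_matrix(); T[:3,3]=s['tool_pos']; return T
def cloud(n):
    tT=toolT() if n=='wrist' else None
    d=eyes.read_camera(n); K=d['camera_matrix']; k1=d['k1']
    v,u=np.mgrid[0:400,0:640].astype(float)
    s=cv2.undistortPoints(np.stack([u.ravel(),v.ravel()],1)[:,None],K,np.array([k1,0,0,0.]))[:,0]
    z=d['range_z'].ravel().astype(float)
    P=np.c_[s*z[:,None],z]; T=d['T'] if n!='wrist' else tT@d['tool_from_camera']
    W=P@T[:3,:3].T+T[:3,3]; W[z<=0]=np.nan
    return d['img'],W.reshape(400,640,3),T,s.reshape(400,640,2)
def plane_pt(T,s,u,v,z):
    r=T[:3,:3]@np.r_[s[int(v),int(u)],1]; return T[:3,3]+r*(z-T[2,3])/r[2]
E
python3 - <<'E'
from h import *
for n in('top','side'):
    im,W,T,s=cloud(n); hsv=cv2.cvtColor(im,cv2.COLOR_RGB2HSV)
    H,S,V=[hsv[...,i].astype(int) for i in range(3)]
    x,y,z=[W[...,i] for i in range(3)]
    tb=(z<0.02)&(z>-0.02)&(x>.3)&(x<.7)&(y>-.1)&(y<.5)
    print(n,'table z',np.nanmedian(z[tb]))
    roi=(x>.3)&(x<.62)&(y>-.3)&(y<.12)
    def rect(m,name):
        k,lab,st,c=cv2.connectedComponentsWithStats(m.astype(np.uint8)); i=1+np.argmax(st[1:,4]); m=lab==i
        p=W[m]; zz=np.nanmedian(p[:,2]); 
        r=cv2.minAreaRect(p[:,:2].astype(np.float32)*1000)
        print(name,m.sum(),'z %.4f'%zz,'rect',np.round(r[0],1),np.round(r[1],1),round(r[2],2),'px',np.round(c[i],1))
    rect(roi&(H>95)&(H<125)&(S>100)&(z>.03),'blue')
    rect(roi&((H<14))&(S>120)&(z>.045)&(z<.09)&(x<.52),'bare')
    rect(roi&(z>.045)&(z<.09)&(x<.52),'shelf')
    rr=(y>.1)&(y<.4)&(x>.3)&(x<.52)
    rect(rr&(S<60)&(V>150)&(z<.06),'white')
    rect(rr&(H>12)&(H<26)&(S<140)&(V>165)&(z<.06)&(x>.38),'wood')
E
```

```text
top table z 0.0010785701072679732
blue 1219 z 0.0663 rect [507.  -81.6] [129.6  54.2] 84.67 px [413.  230.3]
bare 27 z 0.0654 rect [498.5 -13.9] [38.3 15.2] 21.56 px [385.3 234.1]
shelf 2585 z 0.0646 rect [494.7 -95.2] [249.6  67.2] 85.26 px [421.9 237.3]
white 2111 z 0.0107 rect [471.  222.1] [ 89.9 152.4] 4.77 px [288.1 245.7]
wood 6 z 0.0092 rect [449.2 180.9] [5.4 7. ] 46.75 px [304.3 254.7]
side table z 0.00017143435939992457
blue 1460 z 0.0660 rect [509.4 -81.9] [131.7  53.2] 84.74 px [324.1 292.6]
bare 75 z 0.0649 rect [ 496.4 -149.8] [ 5.4 47.7] 80.66 px [329.1 322.2]
shelf 3566 z 0.0646 rect [496.2 -95.2] [252.7  67.9] 85.37 px [321.8 313.7]
white 931 z 0.0100 rect [474.3 225.8] [ 92.1 160.8] 4.47 px [272.4 216.8]Traceback (most recent call last):
  File "<stdin>", line 19, in <module>
  File "<stdin>", line 10, in rect
    return _wrapfunc(a, 'argmax', axis=axis, out=out, **kwds)
    return bound(*args, **kwds)
ValueError: attempt to get argmax of an empty sequence
```

Widen the regions in x; also fit the battens.

Run:
```python
from h import *
for n in('top','side'):
    im,W,T,s=cloud(n); hsv=cv2.cvtColor(im,cv2.COLOR_RGB2HSV)
    H,S,V=[hsv[...,i].astype(int) for i in range(3)]
    x,y,z=[W[...,i] for i in range(3)]
    print(n)
    def rect(m,name,nn=1):
        k,lab,st,c=cv2.connectedComponentsWithStats(m.astype(np.uint8))
        for i in (1+np.argsort(-st[1:,4]))[:nn]:
            p=W[lab==i]; zz=np.nanmedian(p[:,2])
            r=cv2.minAreaRect(p[:,:2].astype(np.float32)*1000)
            print(name,len(p),'z %.4f'%zz,'rect',np.round(r[0],1),np.round(r[1],1),round(r[2],2),'px',np.round(c[i],1))
    roi=(x>.4)&(x<.68)&(y>-.3)&(y<.1)
    rect(roi&(H>95)&(H<125)&(S>100)&(z>.03),'blue')
    rect(roi&((H<12))&(S>120)&(z>.058)&(z<.075),'bare')
    rect(roi&(z>.05)&(z<.075),'shelf')
    print('groove z', np.nanmedian(z[roi&(z>.05)&(z<.075)&(S<40)&(V>200)]))
    rr=(y>.1)&(y<.4)&(x>.4)&(x<.68)
    rect(rr&(S<60)&(V>150)&(z<.06)&(x<.56),'white')
    rect(rr&(z>.006)&(z<.06),'racks',4)
    rect(rr&(z>.03)&(z<.06),'battens',6)
    rect((x>.6)&(x<.85)&(y>-.15)&(y<.35)&(z>.02)&(z<.12),'byst',3)
```

```text
top
blue 1220 z 0.0665 rect [507. -81.] [129.7  54.1] 84.65 px [413.  230.3]
bare 1389 z 0.0661 rect [603.4 -68.7] [138.5  60.2] 84.76 px [407.1 190.5]
shelf 7854 z 0.0648 rect [ 552.8 -100.9] [250.7 182.4] 84.86 px [420.6 211.9]
groove z 0.05818737943983199
white 2121 z 0.0106 rect [471.  222.1] [ 89.7 152.2] 5.03 px [288.2 245.6]
racks 2081 z 0.0107 rect [469.7 220.2] [ 92.3 149.6] 4.85 px [288.6 245.7]
racks 1992 z 0.0107 rect [616.5 268.2] [ 90.5 150. ] 8.22 px [270.4 188.1]
racks 28 z 0.0098 rect [532.3 398.7] [33.8  7. ] 13.52 px [218.7 221.9]
racks 2 z 0.0068 rect [557.9 247.2] [2.5 0. ] 90.89 px [278.5 211. ]
battens 99 z 0.0356 rect [472.8 194.3] [47.6 11.9] 6.16 px [298.5 244.6]
battens 98 z 0.0351 rect [467.8 246.1] [46.5 12.6] 3.11 px [277.4 246.2]
battens 95 z 0.0346 rect [612.3 293.7] [46.3 11.8] 8.74 px [259.1 187.9]
battens 94 z 0.0351 rect [620.1 242.3] [48.3 11.8] 8.13 px [279.8 185.1]
byst 1338 z 0.0654 rect [627.3 -64.8] [170.3  54.5] 89.99 px [403.1 182.1]
byst 629 z 0.0834 rect [780.1  59.2] [59.3 60.6] 28.54 px [353.6 120.1]
byst 451 z 0.0370 rect [ 780.1 -104.
[... 478 characters left out ...]
6.9 267.4] [ 90.7 154.3] 8.31 px [317.3 193.2]
racks 14 z 0.0100 rect [527.2 396.8] [20.   4.6] 9.49 px [274.9 172.5]
racks 2 z 0.0084 rect [553.4 398.7] [0.5 0. ] -138.94 px [283.  170.5]
battens 84 z 0.0344 rect [474.  194.2] [47.4 14.7] 5.66 px [273.9 215.2]
battens 75 z 0.0341 rect [470.4 246.4] [45.  14.9] 5.66 px [267.7 202.7]
battens 67 z 0.0348 rect [621.1 242.4] [47.7 14.2] 8.5 px [320.9 190.6]
battens 67 z 0.0343 rect [612.3 294.4] [46.7 16.7] 9.17 px [312.1 180.4]
byst 1480 z 0.0653 rect [621.5 -65.4] [170.4  55.4] 85.21 px [373.1 271.3]
byst 784 z 0.0663 rect [782.2  55.7] [59.8 61.2] 72.29 px [407.8 216. ]
byst 663 z 0.0358 rect [ 782.6 -105. ] [81.8 81.6] 56.41 px [444.3 267.8]
```

```bash
cat >> h.py <<'E'
SC=np.array([.5536,-.1008]); SY=-np.deg2rad(5.15)
def shelf(sx,sy):
    c,s=np.cos(SY),np.sin(SY); return SC+np.array([c*sx-s*sy,s*sx+c*sy])
def rel(p,z,yaw):
    T=toolT(); Rt=R.from_euler('xyz',[np.pi,0,yaw]).as_matrix()
    d=T[:3,:3].T@(np.r_[p,z]-T[:3,3]); rv=R.from_matrix(T[:3,:3].T@Rt).as_rotvec()
    print('target',np.round(np.r_[p,z],4),'shift',np.round(d,4),'turn',np.round(rv,4))
YS=SY+np.pi/2
E
python3 - <<'E'
from h import *
rel(shelf(-.048,-.085),.226,YS)
rel(shelf(-.048,-.085),.11,YS)
E
```

```text
target [ 0.4982 -0.1811  0.226 ] shift [ 0.3637 -0.1393  0.0006] turn [-2.0000e-04 -2.0000e-04 -1.0151e+00]
target [ 0.4982 -0.1811  0.11  ] shift [ 0.3637 -0.1393  0.1166] turn [-2.0000e-04 -2.0000e-04 -1.0151e+00]
```

Call:
{"method": "jog_arm", "body": {
  "series": [
    [-1,[0.36,-0.14,0],[0,0,-1.015]],
    [-1,[0.364,-0.139,0],[0,0,-1.015]],
    [-1,[0.364,-0.139,0],[0,0,-1.015]],
    [-1,[0.364,-0.139,0],[0,0,-1.015]],
    [-1,[0.364,-0.139,0],[0,0,-1.015]],
    [-1,[0.364,-0.139,0],[0,0,-1.015]],
    [-1,[0.364,-0.139,0],[0,0,-1.015]],
    [-1,[0.364,-0.139,0],[0,0,-1.015]],
    [-1,[0.364,-0.139,0],[0,0,-1.015]],
    [-1,[0.364,-0.139,0.08],[0,0,-1.015]],
    [-1,[0.364,-0.139,0.1],[0,0,-1.015]],
    [-1,[0.364,-0.139,0.1],[0,0,-1.015]]
  ],
  "squeeze": 30
}}

```text
time: 1.35
tool_pos: [0.4972, -0.1789, 0.1224]
tool_rot: [-3.136, -0.002, 1.483]
contact_force: [-1.2, 1.4, -0.5]
opening: 0.0166
```

Run:
```python
from h import *
s=status.observe();print(s['time'],s['tool_pos'],s['tool_rot'],s['opening'],s['contact_force'])
rel(shelf(-.048,-.085),.0605,YS); rel(shelf(-.048,.0315),.0605,YS)
im,W,T,_=cloud('wrist'); cv2.imwrite('pics/w1.png',im[:,:,::-1])
```

```text
1.35 [ 0.49722499 -0.17885731  0.12237806] [-3.13617011e+00 -2.31958246e-03  1.48320210e+00] 0.016575266327730407 [-1.20884324  1.43671264 -0.48313333]
target [ 0.4982 -0.1811  0.0605] shift [-0.0023  0.0015  0.0619] turn [-0.0054 -0.0023  0.0023]
target [ 0.5086 -0.0651  0.0605] shift [0.1142 0.0017 0.0621] turn [-0.0054 -0.0023  0.0023]
```

View pics/w1.png

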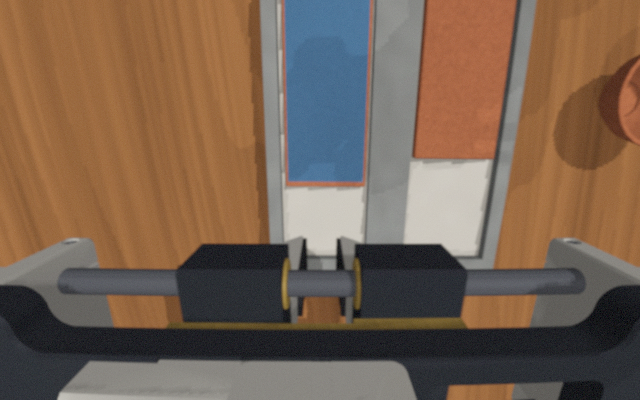

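Call:
{"method": "jog_arm", "body": {
  "series": [
    [-1,[0,0,0.015],[0,0,0]],
    [-1,[0,0,0.03],[0,0,0]],
    [-1,[0,0,0.03],[0,0,0]]
  ]
}}

```text
time: 1.65
tool_pos: [0.4975, -0.1811, 0.0952]
tool_rot: [-3.138, -0.001, 1.481]
contact_force: [-1.0, -0.4, 0.2]
opening: 0.0001
```

Run:
```python
from h import *
s=status.observe();print(s['time'],s['tool_pos'],s['tool_rot'],s['opening'],s['contact_force'])
rel(shelf(-.048,-.085),.0605,YS); rel(shelf(-.048,.0315),.0605,YS)
im,W,T,_=cloud('wrist'); hsv=cv2.cvtColor(im,cv2.COLOR_RGB2HSV)
H,S,V=[hsv[...,i].astype(int) for i in range(3)];z=W[...,2]
def tos(P): return (P[:,:2]-SC)@np.array([[np.cos(SY),-np.sin(SY)],[np.sin(SY),np.cos(SY)]])
for n,m in(('blue',(H>95)&(H<125)&(S>100)&(z>.05)&(z<.08)),('bare',(H<12)&(S>120)&(z>.058)&(z<.08))):
    P=W[m];q=tos(P); print(n,'z',np.median(P[:,2]),'sx',np.percentile(q[:,0],[1,99]),'sy min',np.percentile(q[:,1],[.2,1]))
m=(S<40)&(V>190)&(z>.05)&(z<.063);print('groove z',np.median(z[m]))
```

```text
1.65 [ 0.49753868 -0.18107845  0.09517136] [-3.13824727e+00 -1.30100573e-03  1.48057892e+00] 0.00010067323733789913 [-0.95318472 -0.39192907  0.24189397]
target [ 0.4982 -0.1811  0.0605] shift [-0.0001  0.0007  0.0347] turn [-0.0033 -0.0013 -0.0003]
target [ 0.5086 -0.0651  0.0605] shift [0.1164 0.0007 0.0348] turn [-0.0033 -0.0013 -0.0003]
blue z 0.06645992583452617 sx [-0.07319775 -0.01998069] sy min [-0.04920724 -0.04837841]
bare z 0.06617241357473772 sx [-0.06860136  0.07766437] sy min [-0.0533126  -0.05244473]
groove z 0.0582425130638225
```

Call:
{"method": "jog_arm", "body": {
  "series": [
    [-1,[0,0.0007,0.02],[0,0,0]],
    [-1,[0,0.0007,0.033],[0,0,0]],
    [-1,[0,0.0007,0.0345],[0,0,0]],
    [-1,[0,0.0007,0.0345],[0,0,0]]
  ]
}}

```text
time: 2.03
tool_pos: [0.4995, -0.1818, 0.063]
tool_rot: [3.141, 0.0, 1.48]
contact_force: [-0.8, 0.5, 0.1]
opening: 0.0007
```

Call:
{"method": "jog_arm", "body": {
  "series": [
    [-1,[0.009,0,0],[0,0,0]],
    [-1,[0.017,0,0],[0,0,0]],
    [-1,[0.025,0,0],[0,0,0]],
    [-1,[0.033,0,0],[0,0,0]],
    [-1,[0.041,0,0],[0,0,0]],
    [-1,[0.049,0,0],[0,0,0]],
    [-1,[0.049,0,0],[0,0,0]]
  ]
}}

```text
time: 2.62
tool_pos: [0.5036, -0.1307, 0.0623]
tool_rot: [-3.141, -0.001, 1.482]
contact_force: [-0.3, 0.9, -0.9]
opening: -0.0001
```

Run:
```python
from h import *
s=status.observe();print(s['time'],s['tool_pos'],s['tool_rot'],s['opening'],s['contact_force'])
rel(shelf(-.048,.0315),.0605,YS)
im,W,T,_=cloud('top'); cv2.imwrite('pics/t2.png',cv2.resize(im[130:300,220:520,::-1],None,fx=2.5,fy=2.5))
```

```text
2.6167 [ 0.50363378 -0.13073899  0.06229325] [-3.14113140e+00 -7.45744738e-04  1.48206360e+00] -8.353982022587213e-05 [-0.31251553  0.92293408 -0.92020784]
target [ 0.5086 -0.0651  0.0605] shift [ 0.0658 -0.0008  0.0018] turn [-0.0005 -0.0007  0.0012]
```

View pics/t2.png

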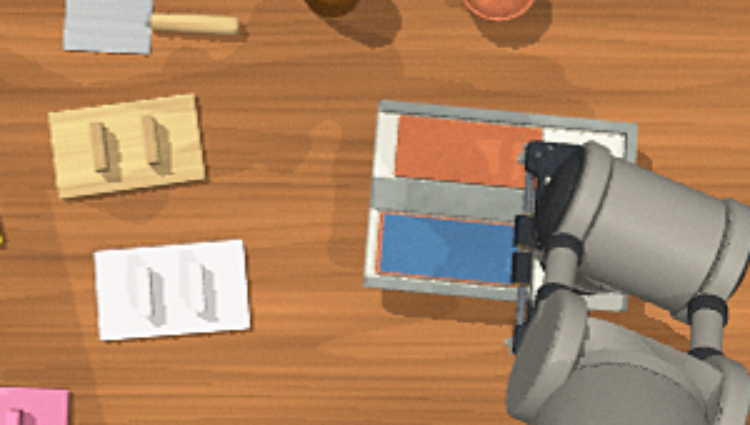

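Call:
{"method": "jog_arm", "body": {
  "series": [
    [-1,[0.008,0,0.001],[0,0,0]],
    [-1,[0.016,0,0.001],[0,0,0]],
    [-1,[0.024,0,0.001],[0,0,0]],
    [-1,[0.032,0,0.001],[0,0,0]],
    [-1,[0.04,0,0.001],[0,0,0]],
    [-1,[0.048,0,0.001],[0,0,0]],
    [-1,[0.054,0,0.001],[0,0,0]],
    [-1,[0.054,0,0.001],[0,0,0]]
  ]
}}

```text
time: 3.33
tool_pos: [0.5084, -0.0773, 0.0611]
tool_rot: [-3.141, -0.001, 1.482]
contact_force: [-1.1, 0.1, -0.2]
opening: 0.0005
```

```bash
cat >> h.py <<'E'
def tiles(n):
    im,W,T,s=cloud(n); hsv=cv2.cvtColor(im,cv2.COLOR_RGB2HSV)
    H,S,V=[hsv[...,i].astype(int) for i in range(3)]; x,y,z=[W[...,i] for i in range(3)]
    A=np.array([[np.cos(SY),-np.sin(SY)],[np.sin(SY),np.cos(SY)]])
    roi=(x>.4)&(x<.68)&(y>-.25)&(y<.4)&(z>.025)&(z<.3)
    for nm,m in(('blue',roi&(H>95)&(H<125)&(S>100)),('bare',roi&(H<12)&(S>120)&(x>.55))):
        m=m.astype(np.uint8); k,lab,st,c=cv2.connectedComponentsWithStats(m)
        if k<2: continue
        i=1+np.argmax(st[1:,4]); P=W[lab==i]; r=cv2.minAreaRect(P[:,:2].astype(np.float32)*1000)
        q=(P[:,:2]-SC)@A
        print(n,nm,len(P),'z %.4f'%np.median(P[:,2]),np.round(r[0],1),np.round(r[1],1),round(r[2],2),'sy',np.round(np.percentile(q[:,1],[.5,99.5])*1000,1),'sx',np.round(np.percentile(q[:,0],[.5,99.5])*1000,1))
    return im
E
python3 - <<'E'
from h import *
s=status.observe();print(s['time'],s['tool_pos'],s['contact_force'])
tiles('top');tiles('side'); im=tiles('wrist');cv2.imwrite('pics/w3.png',im[:,:,::-1])
E
```

```text
3.3333 [ 0.50841925 -0.07729848  0.06108626] [-1.05582763  0.12099273 -0.16216681]
top blue 1141 z 0.0665 [513.9   5.8] [126.7  54.4] 84.96 sy [ 44.8 165.1] sx [-76.  -22.2]
top bare 798 z 0.0662 [603.9 -68.2] [137.8  59.5] 85.06 sy [-29.8 105.5] sx [17.6 76.7]
side blue 8 z 0.2349 [ 536.7 -102. ] [10.4  1.3] 57.04 sy [-7.2  2.1] sx [-19.4 -14.9]
side bare 867 z 0.0655 [ 596.8 -102.7] [74.9 76.4] 84.73 sy [-34.6  36.9] sx [18.8 81. ]
wrist blue 24690 z 0.0665 [514.5  -5.1] [112.3  54.9] 84.92 sy [ 37.1 147.2] sx [-74.5 -20.5]
wrist bare 18912 z 0.0662 [595.9 -45.8] [96.1 90.5] 84.65 sy [ 11.5 105.5] sx [18.3 78.1]
```

View pics/w3.png

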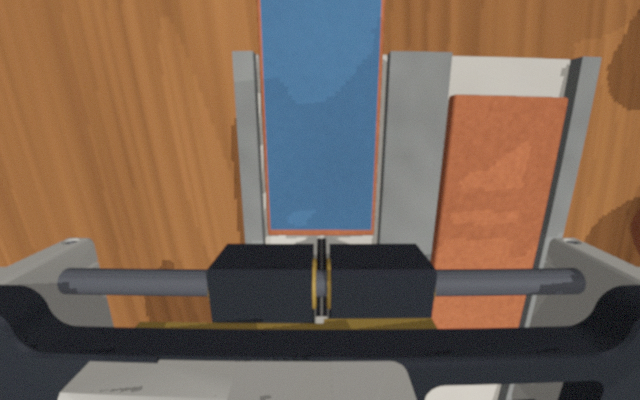

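Call:
{"method": "jog_arm", "body": {
  "series": [
    [-1,[0.004,0,0],[0,0,0]],
    [-1,[0.008,0,0],[0,0,0]],
    [-1,[0.01,0,0],[0,0,0]],
    [-1,[0.01,0,0],[0,0,0]],
    [-1,[0.006,0,0],[0,0,0]],
    [-1,[0.002,0,-0.03],[0,0,0]],
    [-1,[0.002,0,-0.07],[0,0,0]],
    [0.9,[0.0,0,-0.07],[0,0,0]],
    [0.9,[0.0,0,-0.07],[0,0,0]]
  ]
}}

```text
time: 4.23
tool_pos: [0.51, -0.0798, 0.1333]
tool_rot: [3.136, 0.001, 1.48]
contact_force: [-0.6, -0.7, 0.6]
opening: 0.0095
```

Run:
```python
from h import *
s=status.observe();print(s['time'],s['tool_pos'],s['contact_force'],s['opening'])
im=tiles('wrist');cv2.imwrite('pics/w4.png',im[:,:,::-1]);tiles('top');tiles('side')
rel(shelf(-.048,.144),.13,YS); rel(shelf(-.048,.144),.045,YS)
```

```text
4.2333 [ 0.50996029 -0.07981721  0.13332373] [-0.58572494 -0.71520825  0.64340456] 0.009468903396777787
wrist blue 13604 z 0.0665 [515.8  11.9] [127.5  54.2] 84.53 sy [ 46.  171.8] sx [-74.3 -21.1]
wrist bare 11154 z 0.0662 [594.2 -65. ] [134.9  85.6] 82.93 sy [-25.2 105.2] sx [18.4 77.6]
top blue 1213 z 0.0665 [514.5  12.8] [129.4  54.4] 84.76 sy [ 45.9 173.4] sx [-76.  -22.5]
top bare 807 z 0.0661 [606.3 -41.5] [83.6 59.8] 84.44 sy [ 23.2 105.4] sx [17.5 76.4]
side blue 285 z 0.0663 [506.3 -59.2] [121.  57.] 77.79 sy [-18.8  94.8] sx [-86.4 -21.4]
side bare 1475 z 0.0655 [597. -74.] [130.9  82.5] 83.65 sy [-34.5  94.3] sx [19.  81.1]
target [0.5187 0.0469 0.13  ] shift [ 0.1262 -0.0004  0.0003] turn [-0.0019 -0.0004 -0.0003]
target [0.5187 0.0469 0.045 ] shift [ 0.1261 -0.0003  0.0853] turn [-0.0019 -0.0004 -0.0003]
```

View pics/w4.png

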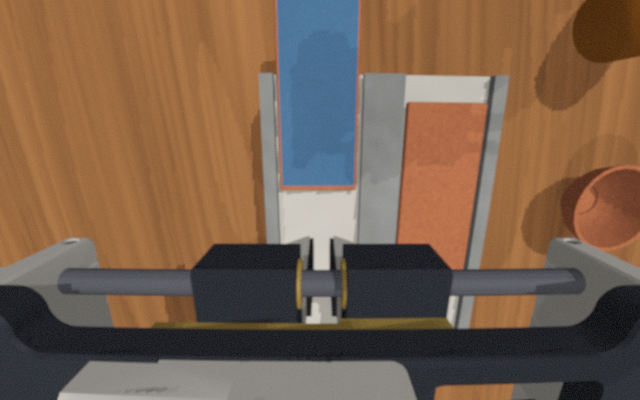

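Call:
{"method": "jog_arm", "body": {
  "series": [
    [1,[0.04,0,0],[0,0,0]],
    [1,[0.08,0,0],[0,0,0]],
    [1,[0.115,0,0],[0,0,0]],
    [1,[0.125,0,0],[0,0,0]],
    [1,[0.125,0,0],[0,0,0]],
    [1,[0.125,-0.0005,0],[0,0,0]],
    [1,[0.125,-0.0005,0],[0,0,0]],
    [1,[0.125,-0.0005,0.03],[0,0,0]],
    [1,[0.125,-0.0005,0.06],[0,0,0]],
    [1,[0.125,-0.0005,0.08],[0,0,0]],
    [1,[0.125,-0.0005,0.087],[0,0,0]],
    [1,[0.125,-0.0005,0.087],[0,0,0]]
  ]
}}

```text
time: 5.38
tool_pos: [0.5181, 0.0444, 0.0425]
tool_rot: [-3.138, 0.0, 1.479]
contact_force: [-0.4, -0.0, 0.2]
opening: 0.0915
```

Run:
```python
from h import *
s=status.observe();print(s['time'],s['tool_pos'],s['contact_force'],s['opening'])
rel(shelf(-.0484,.143),.044,YS)
im=tiles('side');cv2.imwrite('pics/s5.png',cv2.resize(im[170:370,200:460,::-1],None,fx=3,fy=3))
```

```text
5.3833 [0.51807872 0.04440711 0.04254032] [-0.38832688 -0.048523    0.19090844] 0.09147749884613583
target [0.5182 0.046  0.044 ] shift [ 0.0016  0.     -0.0015] turn [-0.004   0.0004 -0.0019]
side blue 995 z 0.0661 [513.3   4.7] [114.6  58.5] 84.85 sy [ 45.8 156.6] sx [-73.  -20.7]
side bare 1584 z 0.0655 [606.9 -69.1] [142.8  63.5] 84.76 sy [-34.6 103.7] sx [18.9 81.2]
```

View pics/s5.png

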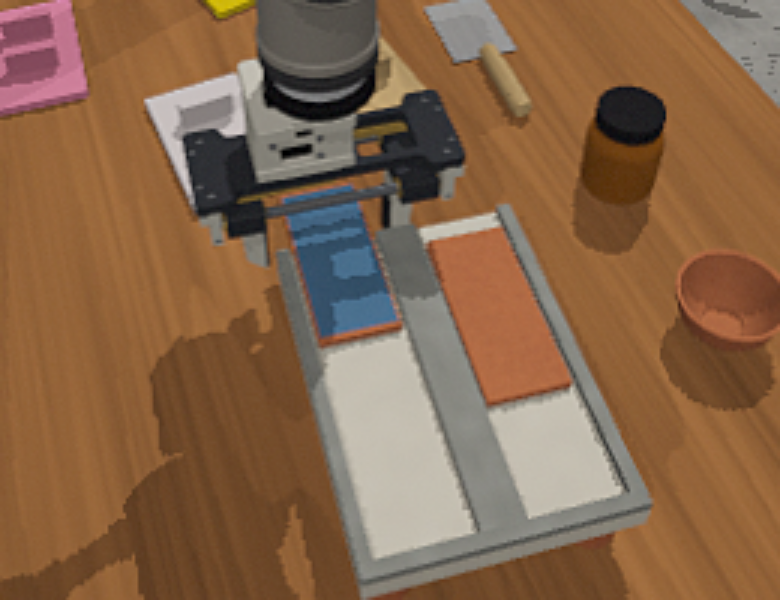

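Fingers straddle the overhanging part (around (330,220) in the crop), both beyond the edge. Close firmly.

Call:
{"method": "jog_arm", "body": {
  "series": [
    [-1,[0.0015,0,-0.0015],[0,0,0]],
    [-1,[0.0015,0,-0.0015],[0,0,0]],
    [-1,[0.0015,0,-0.0015],[0,0,0]],
    [-1,[0.0015,0,-0.0015],[0,0,0]],
    [-1,[0.0015,0,-0.0015],[0,0,0]],
    [-1,[0.0015,0,-0.0015],[0,0,0]],
    [-1,[0.0015,0,-0.0015],[0,0,0]]
  ],
  "squeeze": 45
}}

```text
time: 6.02
tool_pos: [0.5197, 0.0472, 0.0461]
tool_rot: [3.141, 0.0, 1.481]
contact_force: [0.1, -0.2, 3.2]
opening: 0.0594
```

Call:
{"method": "jog_arm", "body": {
  "series": [
    [-1,[0,0,-0.005],[0,0,0]],
    [-1,[0,0,-0.012],[0,0,0]],
    [-1,[0,0,-0.02],[0,0,0]],
    [-1,[0,0,-0.02],[0,0,0]]
  ]
}}

```text
time: 6.35
tool_pos: [0.5205, 0.0471, 0.0675]
tool_rot: [3.139, -0.0, 1.481]
contact_force: [0.3, 0.0, -2.2]
opening: 0.0593
```

Run:
```python
from h import *
s=status.observe();print(s['time'],s['tool_pos'],s['contact_force'],s['torque'],s['opening'])
for n in('side','wrist'):
    im=tiles(n);cv2.imwrite(f'pics/{n}6.png',im[:,:,::-1])
```

```text
6.35 [0.52045745 0.04711359 0.06747075] [ 0.29180087  0.02067549 -2.17677554] [ 0.0403728  -0.15824801  0.0269297 ] 0.059299826883207556
side blue 1086 z 0.0871 [516.9   7.5] [123.1  54.1] 85.8 sy [ 44.9 165. ] sx [-72.4 -19.9]
side bare 1585 z 0.0655 [606.8 -69. ] [143.8  63.4] 84.72 sy [-34.8 103.4] sx [18.9 81.1]
wrist blue 5862 z 0.0872 [521.4  63.3] [31.5 54.7] 84.79 sy [145.3 175.7] sx [-73.7 -19.8]
wrist bare 126 z 0.0867 [551.3  65.8] [28.2  2.4] 89.66 sy [151.9 179.6] sx [-19.5 -15.8]
```

View pics/side6.png

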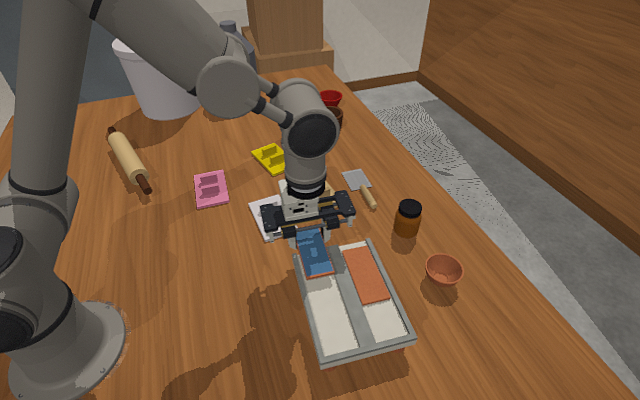

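View pics/wrist6.png

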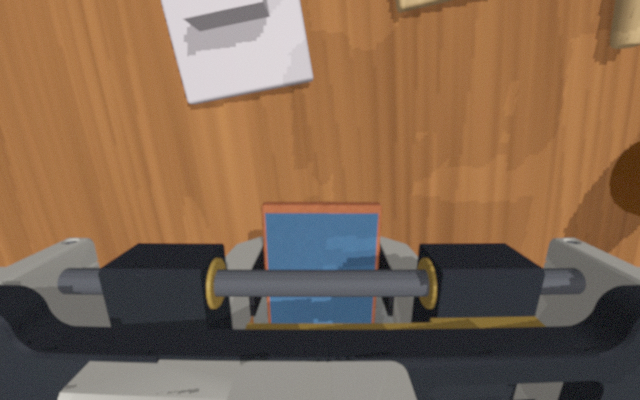

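Run:
```python
from h import *
im,W,T,s=cloud('side'); hsv=cv2.cvtColor(im,cv2.COLOR_RGB2HSV)
H,S=hsv[...,0],hsv[...,1]; m=(H>95)&(H<125)&(S>100)&(W[...,2]>.07)&(W[...,2]<.11)&(W[...,1]>-.1)&(W[...,1]<.1)
P=W[m]; A=np.c_[P[:,:2]-P[:,:2].mean(0),np.ones(len(P))]
print(len(P),np.linalg.lstsq(A,P[:,2],rcond=None)[0])
t=toolT()[:3,3]; c,sn=np.cos(SY),np.sin(SY); d=t[:2]-SC; sy=-sn*d[0]+c*d[1]; sx=c*d[0]+sn*d[1]; print('tcp shelf',sx,sy)
off=sy-.1093; print('off',off)
yaw=np.deg2rad(4.8); p=np.array([.4713,.2202])+off*np.array([-np.sin(yaw),np.cos(yaw)])
rel(p,.09,yaw+np.pi/2); rel(p,.021,yaw+np.pi/2)
```

```text
1124 [-0.01554069  0.01130809  0.08580166]
tcp shelf -0.047300317716641845 0.14428734370046453
off 0.03498734370046454
target [0.4684 0.2551 0.09  ] shift [ 0.2025 -0.0695 -0.0242] turn [ 4.000e-04  1.000e-04 -1.737e-01]
target [0.4684 0.2551 0.021 ] shift [ 0.2025 -0.0696  0.0448] turn [ 4.000e-04  1.000e-04 -1.737e-01]
```

Call:
{"method": "jog_arm", "body": {
  "series": [
    [-1,[0,0,-0.015],[0,0,0]],
    [-1,[0.02,-0.006,-0.024],[0,0,-0.02]],
    [-1,[0.045,-0.015,-0.024],[0,0,-0.04]],
    [-1,[0.07,-0.024,-0.024],[0,0,-0.06]],
    [-1,[0.095,-0.033,-0.024],[0,0,-0.085]],
    [-1,[0.12,-0.042,-0.024],[0,0,-0.11]],
    [-1,[0.145,-0.051,-0.024],[0,0,-0.13]],
    [-1,[0.17,-0.06,-0.024],[0,0,-0.15]],
    [-1,[0.19,-0.066,-0.024],[0,0,-0.165]],
    [-1,[0.2,-0.069,-0.024],[0,0,-0.174]],
    [-1,[0.2025,-0.0695,-0.024],[0,0,-0.174]],
    [-1,[0.2025,-0.0695,-0.024],[0,0,-0.174]]
  ]
}}

```text
time: 7.5
tool_pos: [0.4683, 0.2551, 0.0894]
tool_rot: [-3.141, 0.0, 1.656]
contact_force: [-0.9, -1.0, -1.2]
opening: 0.0591
```

Run:
```python
from h import *
s=status.observe();print(s['time'],s['tool_pos'],s['contact_force'],s['torque'],s['opening'])
p=[.4684,.2551];yaw=np.deg2rad(94.8);rel(p,.024,yaw)
for n in('side','wrist','top'):
    im=tiles(n);cv2.imwrite(f'pics/{n}7.png',im[:,:,::-1])
```

```text
7.5 [0.46830125 0.25511945 0.08941795] [-0.85516489 -0.95394189 -1.17670711] [-0.00017091 -0.04474274 -0.03295672] 0.05914178772369412
target [0.4684 0.2551 0.024 ] shift [0.     0.0001 0.0654] turn [-0.0003  0.0005  0.0011]
side blue 712 z 0.1093 [467.  219.3] [ 61.3 130.1] 4.8 sy [246.6 376.5] sx [-143.3  -76.8]
side bare 1585 z 0.0655 [606.8 -69.3] [142.8  63.1] 84.76 sy [-34.7 103.5] sx [19.  81.1]
wrist blue 5839 z 0.1098 [467.  270.6] [54.8 31.3] 4.79 sy [344.  379.5] sx [-147.2  -91.7]
top blue 462 z 0.1096 [472.8 178.4] [54.1 46.4] 4.58 sy [245.5 294.6] sx [-133.   -77.4]
top bare 1385 z 0.0661 [603.6 -68.7] [139.   59.9] 84.37 sy [-32.3 105.1] sx [17.3 76.3]
```

View pics/side7.png

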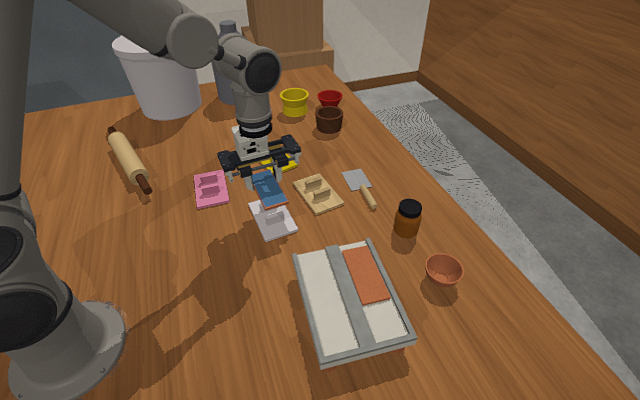

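Call:
{"method": "jog_arm", "body": {
  "series": [
    [-1,[0,0.002,0.015],[0,0,0]],
    [-1,[0,0.002,0.03],[0,0,0]],
    [-1,[0,0.002,0.042],[0,0,0]],
    [-1,[0,0.002,0.052],[0,0,0]],
    [-1,[0,0.002,0.058],[0,0,0]],
    [-1,[0,0.002,0.062],[0,0,0]],
    [-1,[0,0.002,0.062],[0,0,0]]
  ]
}}

```text
time: 8.23
tool_pos: [0.4703, 0.2547, 0.0271]
tool_rot: [-3.141, 0.0, 1.654]
contact_force: [-0.4, 0.1, -1.9]
opening: 0.0593
```

Call:
{"method": "jog_arm", "body": {
  "series": [
    [-1,[0,0,0.0015],[0,0,0]],
    [-1,[0,0,0.0025],[0,0,0]],
    [-1,[0,0,0.0025],[0,0,0]]
  ]
}}

```text
time: 8.48
tool_pos: [0.4706, 0.2553, 0.0255]
tool_rot: [3.141, -0.0, 1.655]
contact_force: [-0.4, 0.3, -1.3]
opening: 0.0594
```

Run:
```python
from h import *
s=status.observe();print(s['time'],s['tool_pos'],s['contact_force'],s['torque'],s['opening'])
for n in('side','top'):
    im=tiles(n)
```

```text
8.4833 [0.47062609 0.25534041 0.02550893] [-0.37850924  0.26721322 -1.32705939] [ 0.04340996 -0.08998923 -0.05367595] 0.05937439140391659
side blue 687 z 0.0453 [470.  219.6] [ 59.6 130.5] 4.87 sy [247.3 375.9] sx [-141.   -75.4]
side bare 1586 z 0.0656 [607.  -68.5] [143.7  63.3] 84.47 sy [-34.5 103.7] sx [19.  81.2]
top blue 407 z 0.0455 [474.7 179.6] [54.  46.1] 4.36 sy [246.8 294.6] sx [-132.6  -74.1]
top bare 1387 z 0.0662 [603.3 -69. ] [139.1  59.9] 84.5 sy [-32.2 105.1] sx [17.3 76.1]
```

Call:
{"method": "jog_arm", "body": {
  "series": [
    [-1,[0,0,0.001],[0,0,0]],
    [-1,[0,0,0.001],[0,0,0]],
    [-1,[0,0,0.002],[0,0,0]],
    [-1,[0,0,0.002],[0,0,0]]
  ]
}}

```text
time: 8.92
tool_pos: [0.4705, 0.2553, 0.0232]
tool_rot: [3.141, -0.0, 1.655]
contact_force: [-0.5, 0.3, -0.7]
opening: 0.0592
```

Run:
```python
from h import *
s=status.observe();print(s['time'],s['tool_pos'],s['contact_force'],s['torque'],s['opening'])
for n in('side','top'):
    im=tiles(n)
```

```text
8.9167 [0.47050596 0.25530234 0.02323564] [-0.52158834  0.3404382  -0.66933869] [ 0.00677232 -0.1170019   0.0612287 ] 0.05924356011242826
side blue 677 z 0.0433 [470.1 220.2] [ 59.3 130.7] 5.59 sy [246.9 376.3] sx [-141.1  -75.1]
side bare 1584 z 0.0655 [606.6 -70.5] [142.7  63.2] 84.79 sy [-34.6 103.5] sx [19.1 80.9]
top blue 404 z 0.0435 [474.8 179.2] [54.2 45.2] 4.56 sy [246.9 294.2] sx [-132.6  -74. ]
top bare 1390 z 0.0661 [603.5 -68.8] [138.7  60. ] 84.88 sy [-32.2 105.1] sx [17.4 76.3]
```

Call:
{"method": "jog_arm", "body": {
  "series": [
    [-1,[0,0,0.0005],[0,0,0]],
    [0.33,[0,0,0.0005],[0,0,0]],
    [0.4,[0,0,0.0005],[0,0,0]],
    [0.6,[0,0,0.0005],[0,0,0]],
    [0.8,[0,0,0.0005],[0,0,0]],
    [0.8,[0,0,0.0005],[0,0,0]],
    [0.8,[0,0,0.0005],[0,0,0]]
  ]
}}

```text
time: 9.6
tool_pos: [0.4704, 0.2552, 0.0226]
tool_rot: [-3.142, 0.0, 1.655]
contact_force: [0.2, 0.1, 0.0]
opening: 0.0819
```

Run:
```python
from h import *
s=status.observe();print(s['time'],s['tool_pos'],s['contact_force'],s['torque'],s['opening'])
for n in('side','top'):
    im=tiles(n)
    cv2.imwrite(f'pics/{n}8.png',im[:,:,::-1])
```

```text
9.6 [0.47040368 0.25519433 0.02260961] [0.19926094 0.07935966 0.02340072] [-0.01476321 -0.07763453 -0.02340958] 0.08185420642365296
side blue 680 z 0.0434 [473.7 220.3] [ 53.  129.7] 4.52 sy [247.8 377. ] sx [-142.2  -75.3]
side bare 1588 z 0.0655 [606.6 -69. ] [144.7  63.3] 84.64 sy [-34.4 103.3] sx [18.9 81.2]
top blue 402 z 0.0436 [474.8 179.1] [54.3 45.1] 4.49 sy [246.9 294.4] sx [-132.6  -73.9]
top bare 1386 z 0.0661 [603.4 -68.9] [139.2  59.9] 84.31 sy [-32.4 105.1] sx [17.4 76.2]
```

View pics/side8.png

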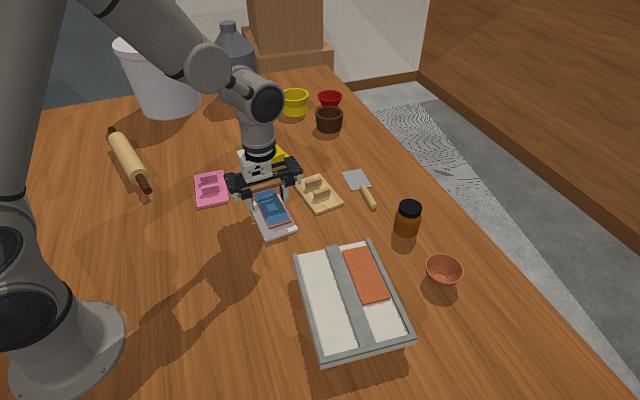

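Call:
{"method": "jog_arm", "body": {
  "series": [
    [0.8,[0,0,-0.03],[0,0,0]],
    [0.8,[0,0,-0.065],[0,0,0]],
    [0.8,[0,0,-0.1],[0,0,0]],
    [0.8,[0,0,-0.12],[0,0,0]],
    [-1,[0,0,-0.12],[0,0,0]]
  ]
}}

```text
time: 10.12
tool_pos: [0.4729, 0.2563, 0.1476]
tool_rot: [3.133, -0.002, 1.655]
contact_force: [0.8, 1.2, 0.0]
opening: 0.0791
```

Run:
```python
from h import *
s=status.observe();print(s['time'],s['tool_pos'],s['contact_force'],s['torque'],s['opening'])
for n in('side','top','wrist'):
    im=tiles(n)
    cv2.imwrite(f'pics/{n}9.png',im[:,:,::-1])
rel(shelf(.0475,-.074),.13,YS)
```

```text
10.1167 [0.47291585 0.25625167 0.14757497] [0.82479154 1.17380057 0.02020425] [-0.02336375 -0.18442832 -0.00796458] 0.07911660907981236
side blue 685 z 0.0432 [473.5 220. ] [ 52.5 132.8] 4.54 sy [246.4 376.1] sx [-142.2  -75.3]
side bare 1586 z 0.0655 [607.1 -69.5] [142.5  63.7] 84.65 sy [-34.6 103.9] sx [18.9 81.1]
top blue 489 z 0.0433 [474.3 184.5] [54.1 56. ] 4.49 sy [246.9 304. ] sx [-132.9  -75. ]
top bare 1389 z 0.0661 [603.6 -68.8] [139.1  60.2] 84.45 sy [-32.5 105.3] sx [17.4 76. ]
wrist blue 5395 z 0.0436 [471.5 239.9] [53.3 94.6] 4.42 sy [284. 379.] sx [-143.3  -81.5]
target [ 0.5943 -0.1788  0.13  ] shift [-0.4427  0.0875  0.0122] turn [-0.0009  0.0005  0.1739]
```

View pics/top9.png

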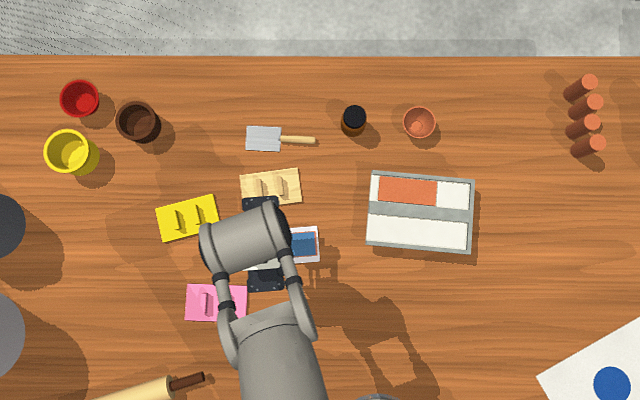

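Call:
{"method": "jog_arm", "body": {
  "series": [
    [-1,[-0.04,0.008,0.01],[0,0,0.02]],
    [-1,[-0.08,0.016,0.01],[0,0,0.04]],
    [-1,[-0.12,0.024,0.01],[0,0,0.06]],
    [-1,[-0.16,0.032,0.01],[0,0,0.08]],
    [-1,[-0.2,0.04,0.01],[0,0,0.1]],
    [-1,[-0.24,0.048,0.01],[0,0,0.12]],
    [-1,[-0.28,0.056,0.01],[0,0,0.14]],
    [-1,[-0.32,0.064,0.01],[0,0,0.16]],
    [-1,[-0.36,0.072,0.01],[0,0,0.174]],
    [-1,[-0.4,0.079,0.01],[0,0,0.174]],
    [-1,[-0.43,0.085,0.012],[0,0,0.174]],
    [-1,[-0.443,0.0875,0.03],[0,0,0.174]]
  ]
}}

```text
time: 11.27
tool_pos: [0.5963, -0.1839, 0.1132]
tool_rot: [3.138, 0.002, 1.477]
contact_force: [0.7, 0.2, 0.8]
opening: 0.0003
```

Call:
{"method": "jog_arm", "body": {
  "series": [
    [-1,[0,0,0],[0,0,0]],
    [-1,[0,0,0],[0,0,0]]
  ]
}}

```text
time: 11.43
tool_pos: [0.593, -0.1787, 0.1098]
tool_rot: [-3.136, -0.002, 1.479]
contact_force: [-1.0, 0.1, 0.1]
opening: 0.0003
```

Run:
```python
from h import *
s=status.observe();print(s['time'],s['tool_pos'],s['contact_force'],s['torque'],s['opening'])
im=tiles('wrist');cv2.imwrite(f'pics/w10.png',im[:,:,::-1])
rel(shelf(.048,-.074),.0605,YS)
```

```text
11.4333 [ 0.59304406 -0.1786979   0.10977114] [-0.96645903  0.09300095  0.08204163] [ 0.05206212 -0.09469035  0.05953086] 0.0002595190525161373
wrist blue 7 z 0.2101 [ 663.7 -153.8] [0.6 3.7] 44.71 sy [-43.8 -41.5] sx [113. 116.]
wrist bare 15492 z 0.0661 [603.8 -84.7] [105.7  59.1] 84.62 sy [-31.8  72.8] sx [19.5 77.6]
target [ 0.5948 -0.1788  0.0605] shift [-0.0008  0.0013  0.0505] turn [-0.0037 -0.0016 -0.0004]
```

View pics/w10.png

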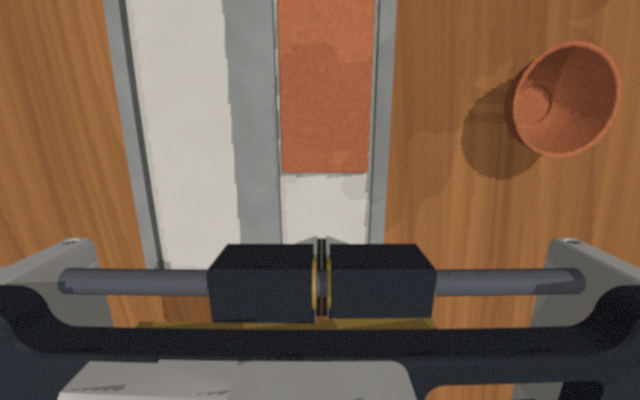

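Call:
{"method": "jog_arm", "body": {
  "series": [
    [-1,[0,0.001,0.025],[0,0,0]],
    [-1,[0,0.001,0.042],[0,0,0]],
    [-1,[0,0.001,0.05],[0,0,0]],
    [-1,[0,0.001,0.05],[0,0,0]]
  ]
}}

```text
time: 11.82
tool_pos: [0.5946, -0.177, 0.0611]
tool_rot: [-3.138, -0.001, 1.482]
contact_force: [-1.0, -0.7, -1.0]
opening: 0.0002
```

Call:
{"method": "jog_arm", "body": {
  "series": [
    [-1,[0.012,0,0],[0,0,0]],
    [-1,[0.021,0,0],[0,0,0]],
    [-1,[0.029,0,0],[0,0,0]],
    [-1,[0.037,0,0],[0,0,0]],
    [-1,[0.045,0,0],[0,0,0]],
    [-1,[0.053,0,0],[0,0,0]],
    [-1,[0.061,0,0],[0,0,0]],
    [-1,[0.069,0,0],[0,0,0]],
    [-1,[0.077,0,0],[0,0,0]],
    [-1,[0.085,0,0],[0,0,0]],
    [-1,[0.09,0,0],[0,0,0]],
    [-1,[0.09,0,0],[0,0,0]]
  ]
}}

```text
time: 12.82
tool_pos: [0.6038, -0.0878, 0.0625]
tool_rot: [-3.141, -0.001, 1.482]
contact_force: [-0.4, -0.6, 0.6]
opening: 0.0002
```

Run:
```python
from h import *
s=status.observe();print(s['time'],s['tool_pos'],s['contact_force'],s['torque'],s['opening'])
tiles('top');im=tiles('wrist');cv2.imwrite(f'pics/w11.png',im[:,:,::-1])
rel(shelf(.048,.029),.0605,YS)
```

```text
12.8167 [ 0.60379794 -0.08780941  0.06252181] [-0.3861147  -0.58036841  0.62565195] [ 0.0129708  -0.10835272  0.02761667] 0.0002443809887912996
top blue 1178 z 0.0437 [471.5 220.7] [ 54.4 128.6] 4.74 sy [247.8 377.6] sx [-144.9  -76.6]
top bare 1277 z 0.0662 [608.5  -2.6] [131.1  60.2] 85.11 sy [ 39.9 167.7] sx [16.  75.1]
wrist blue 8 z 0.1675 [673.5 -60.5] [0.6 1.9] 52.7 sy [50.5 51.6] sx [114.9 116.7]
wrist bare 27067 z 0.0661 [608.7 -16.8] [117.2  60.3] 84.79 sy [ 31.2 146.4] sx [18.1 76.5]
target [ 0.604  -0.0762  0.0605] shift [ 0.0125 -0.0007  0.0019] turn [-0.0009 -0.0005  0.0003]
```

View pics/w11.png

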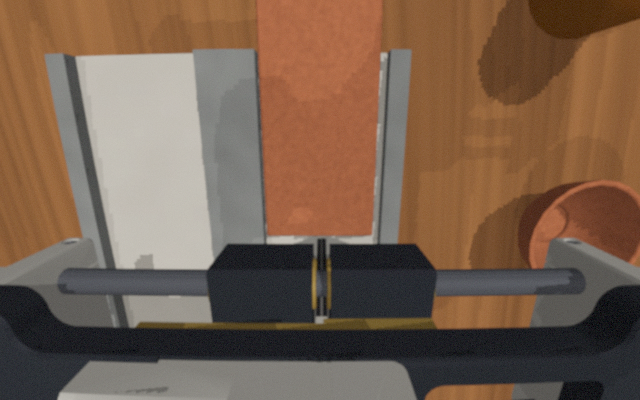

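Call:
{"method": "jog_arm", "body": {
  "series": [
    [-1,[0.005,0,0.001],[0,0,0]],
    [-1,[0.009,0,0.001],[0,0,0]],
    [-1,[0.011,0,0.001],[0,0,0]],
    [-1,[0.011,0,0.001],[0,0,0]],
    [-1,[0.007,0,0],[0,0,0]],
    [-1,[0.003,0,-0.03],[0,0,0]],
    [-1,[0.003,0,-0.07],[0,0,0]],
    [1,[0.0,0,-0.07],[0,0,0]],
    [1,[0.0,0,-0.07],[0,0,0]]
  ]
}}

```text
time: 13.67
tool_pos: [0.6053, -0.0904, 0.1355]
tool_rot: [3.136, 0.001, 1.48]
contact_force: [0.1, 0.5, 0.0]
opening: 0.0096
```

Run:
```python
from h import *
s=status.observe();print(s['time'],s['tool_pos'],s['contact_force'],s['torque'],s['opening'])
tiles('top');im=tiles('wrist')
rel(shelf(.0475,.143),.13,YS);rel(shelf(.0475,.143),.045,YS)
```

```text
13.6667 [ 0.60532976 -0.09035299  0.13548595] [0.08299792 0.53758985 0.03267865] [ 0.0022751  -0.10414269  0.0200641 ] 0.009567464792670302
top blue 1181 z 0.0436 [471.4 220.8] [ 54.2 128.9] 4.76 sy [247.7 378. ] sx [-144.9  -76.9]
top bare 1388 z 0.0662 [608.7   3.4] [138.5  60.1] 84.99 sy [ 40.  177.4] sx [15.8 74.8]
wrist blue 7 z 0.2395 [673.5 -63.3] [0.4 2. ] 33.64 sy [47.4 49.1] sx [115.5 116.7]
wrist bare 15149 z 0.0661 [6.1e+02 3.0e-01] [131.8  60.2] 84.6 sy [ 41.1 170.6] sx [18.  76.3]
target [0.6137 0.0374 0.13  ] shift [ 0.1272 -0.0011  0.0023] turn [-0.0007 -0.0002 -0.0005]
target [0.6137 0.0374 0.045 ] shift [ 0.1272 -0.0011  0.0873] turn [-0.0007 -0.0002 -0.0005]
```

Call:
{"method": "jog_arm", "body": {
  "series": [
    [1,[0.04,-0.001,0],[0,0,0]],
    [1,[0.08,-0.002,0],[0,0,0]],
    [1,[0.115,-0.002,0],[0,0,0]],
    [1,[0.126,-0.002,0],[0,0,0]],
    [1,[0.127,-0.002,0],[0,0,0]],
    [1,[0.127,-0.002,0],[0,0,0]],
    [1,[0.127,-0.002,0],[0,0,0]],
    [1,[0.127,-0.002,0.03],[0,0,0]],
    [1,[0.127,-0.002,0.06],[0,0,0]],
    [1,[0.127,-0.002,0.08],[0,0,0]],
    [1,[0.127,-0.002,0.087],[0,0,0]],
    [1,[0.127,-0.002,0.087],[0,0,0]]
  ]
}}

```text
time: 14.77
tool_pos: [0.612, 0.0358, 0.0437]
tool_rot: [-3.137, 0.0, 1.479]
contact_force: [-0.9, -0.8, 0.4]
opening: 0.0908
```

Run:
```python
from h import *
s=status.observe();print(s['time'],s['tool_pos'],s['contact_force'],s['opening'])
rel(shelf(.0465,.143),.0455,YS)
im=tiles('side');cv2.imwrite('pics/s12.png',cv2.resize(im[150:350,220:480,::-1],None,fx=3,fy=3))
```

```text
14.7667 [0.61201746 0.03577541 0.04367783] [-0.85189344 -0.77153043  0.431801  ] 0.09076282567488396
target [0.6127 0.0374 0.0455] shift [ 0.0017  0.0006 -0.0018] turn [-0.0042  0.0004 -0.0021]
side blue 682 z 0.0432 [473.6 220. ] [ 52.9 132.2] 4.56 sy [247.8 377.7] sx [-142.2  -75. ]
side bare 1166 z 0.0657 [609.3  -8. ] [123.1  66. ] 87.61 sy [ 37.5 157.6] sx [17.4 76.8]
```

View pics/s12.png

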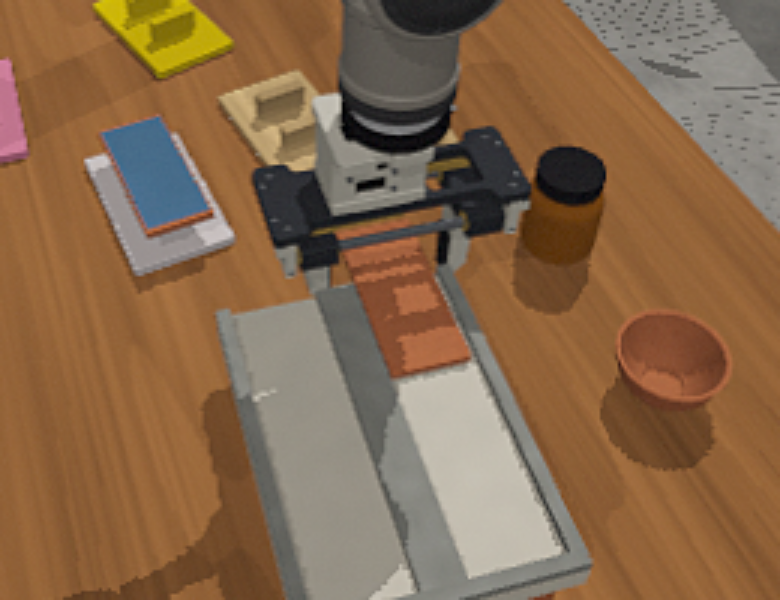

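Blue lies flat on the white rack; the fingers straddle the bare tile's overhang. Grip and lift.

Call:
{"method": "jog_arm", "body": {
  "series": [
    [-1,[0.0015,0,-0.0015],[0,0,0]],
    [-1,[0.0015,0,-0.0015],[0,0,0]],
    [-1,[0.0015,0,-0.0015],[0,0,0]],
    [-1,[0.0015,0,-0.0015],[0,0,0]],
    [-1,[0.0015,0,-0.0015],[0,0,0]],
    [-1,[0.0015,0,-0.0015],[0,0,0]],
    [-1,[0.0015,0,-0.0015],[0,0,0]]
  ],
  "squeeze": 45
}}

```text
time: 15.4
tool_pos: [0.6137, 0.0389, 0.0477]
tool_rot: [3.141, 0.0, 1.481]
contact_force: [0.1, 1.6, 2.2]
opening: 0.0596
```

Call:
{"method": "jog_arm", "body": {
  "series": [
    [-1,[0,0,-0.005],[0,0,0]],
    [-1,[0,0,-0.012],[0,0,0]],
    [-1,[0,0,-0.025],[0,0,0]],
    [-1,[0,0,-0.04],[0,0,0]],
    [-1,[0,0,-0.045],[0,0,0]],
    [-1,[0,0,-0.045],[0,0,0]]
  ]
}}

```text
time: 15.9
tool_pos: [0.6144, 0.0388, 0.094]
tool_rot: [3.138, -0.0, 1.481]
contact_force: [-0.5, -0.5, -1.9]
opening: 0.0591
```

Run:
```python
from h import *
s=status.observe();print(s['time'],s['tool_pos'],s['contact_force'],s['opening'])
im=tiles('side');tiles('wrist');cv2.imwrite('pics/s13.png',cv2.resize(im[150:350,220:480,::-1],None,fx=3,fy=3))
im,W,T,_=cloud('side'); hsv=cv2.cvtColor(im,cv2.COLOR_RGB2HSV)
H,S=hsv[...,0],hsv[...,1]; m=(H<12)&(S>120)&(W[...,2]>.085)&(W[...,2]<.13)&(W[...,1]>-.1)&(W[...,1]<.1)&(W[...,0]<.68)
P=W[m]; A=np.c_[P[:,:2]-P[:,:2].mean(0),np.ones(len(P))]
print(len(P),np.linalg.lstsq(A,P[:,2],rcond=None)[0])
t=toolT()[:3,3]; c,sn=np.cos(SY),np.sin(SY); d=t[:2]-SC; sy=-sn*d[0]+c*d[1]; print('tcp shelf',c*d[0]+sn*d[1],sy)
off=sy-.1088; print('off',off)
yaw=np.deg2rad(8.4); p=np.array([.6166,.268])+off*np.array([-np.sin(yaw),np.cos(yaw)])
rel(p,.091,yaw+np.pi/2)
```

```text
15.9 [0.61441651 0.03882021 0.09400726] [-0.51318481 -0.49341603 -1.9247968 ] 0.05910553900750482
side blue 680 z 0.0431 [473.8 219.5] [ 52.5 131.7] 4.63 sy [247.7 376.5] sx [-142.2  -75.1]
side bare 1297 z 0.1117 [612.2  -1.6] [133.9  64. ] 84.62 sy [ 37.7 169.4] sx [18.  77.1]
wrist blue 6314 z 0.0433 [476.  183.1] [55.7 55.3] 4.04 sy [246.4 297.2] sx [-131.6  -73.2]
wrist bare 7703 z 0.1112 [615.3  55.9] [35.4 62.2] 84.65 sy [144.5 179. ] sx [17.6 76.5]
1283 [-0.00290227  0.01133301  0.10959   ]
tcp shelf 0.04651131264453498 0.14441662969962515
off 0.03561662969962516
target [0.6114 0.3032 0.091 ] shift [ 0.2632 -0.0253  0.0005] turn [-1.300e-03 -1.000e-04 -2.367e-01]
```

View pics/s13.png

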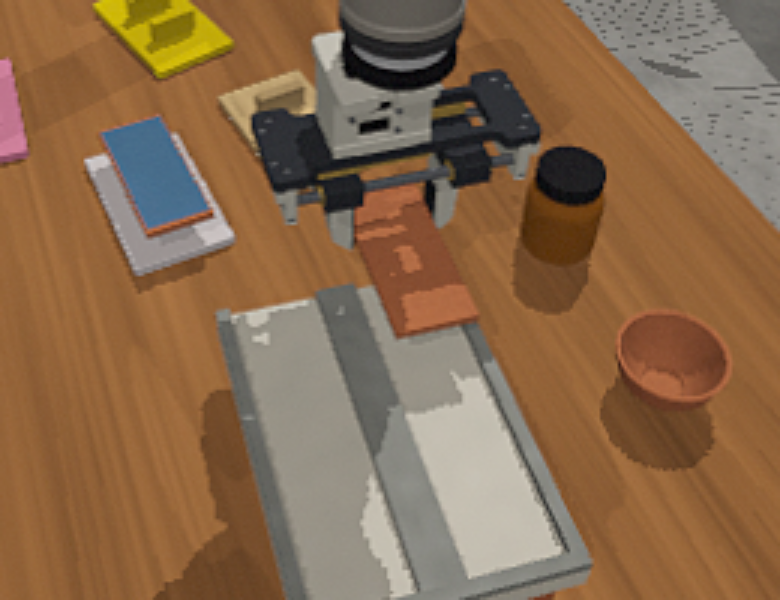

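Call:
{"method": "jog_arm", "body": {
  "series": [
    [-1,[0.02,-0.002,0],[0,0,-0.02]],
    [-1,[0.048,-0.0045,0],[0,0,-0.045]],
    [-1,[0.076,-0.007,0],[0,0,-0.07]],
    [-1,[0.104,-0.01,0],[0,0,-0.095]],
    [-1,[0.132,-0.0125,0],[0,0,-0.12]],
    [-1,[0.16,-0.0155,0],[0,0,-0.145]],
    [-1,[0.188,-0.018,0],[0,0,-0.17]],
    [-1,[0.216,-0.021,0],[0,0,-0.195]],
    [-1,[0.24,-0.023,0],[0,0,-0.22]],
    [-1,[0.257,-0.025,0],[0,0,-0.236]],
    [-1,[0.263,-0.0253,0],[0,0,-0.237]],
    [-1,[0.263,-0.0253,0],[0,0,-0.237]]
  ]
}}

```text
time: 17.05
tool_pos: [0.6113, 0.3041, 0.0913]
tool_rot: [-3.14, 0.0, 1.719]
contact_force: [-0.7, -0.4, -2.0]
opening: 0.0593
```

Call:
{"method": "jog_arm", "body": {
  "series": [
    [-1,[0,0,0.015],[0,0,0]],
    [-1,[0,0,0.03],[0,0,0]],
    [-1,[0,0,0.03],[0,0,0]],
    [-1,[0,0,0.03],[0,0,0]]
  ]
}}

```text
time: 17.38
tool_pos: [0.6116, 0.3013, 0.0613]
tool_rot: [-3.139, 0.001, 1.716]
contact_force: [1.1, -0.3, -0.5]
opening: 0.059
```

Run:
```python
from h import *
s=status.observe();print(s['time'],s['tool_pos'],s['tool_rot'],s['contact_force'],s['opening'])
tiles('side');im=tiles('top');cv2.imwrite('pics/t14.png',cv2.resize(im[130:300,220:520,::-1],None,fx=2.5,fy=2.5))
rel([.6114,.3032],.026,np.deg2rad(98.4))
```

```text
17.3833 [0.61157205 0.30126662 0.06132964] [-3.13904264e+00  9.81331574e-04  1.71590652e+00] [ 1.058631   -0.29244525 -0.54173151] 0.05900328988524177
side blue 681 z 0.0433 [473.8 220.4] [ 52.7 132. ] 4.57 sy [247.2 376.6] sx [-142.2  -75.3]
side bare 706 z 0.0791 [615.7 264.2] [ 67.9 142.4] 5.22 sy [296.4 440.4] sx [-4.1 71.9]
top blue 588 z 0.0437 [473.7 191.6] [54.  70.5] 4.79 sy [247.1 316.8] sx [-134.2  -75.8]
top bare 581 z 0.0805 [620.6 228.3] [58.4 63.2] 7.76 sy [298.7 366.6] sx [ 7.7 70.4]
target [0.6114 0.3032 0.026 ] shift [ 0.0012 -0.0011  0.037 ] turn [ 0.001   0.0001 -0.001 ]
```

View pics/t14.png

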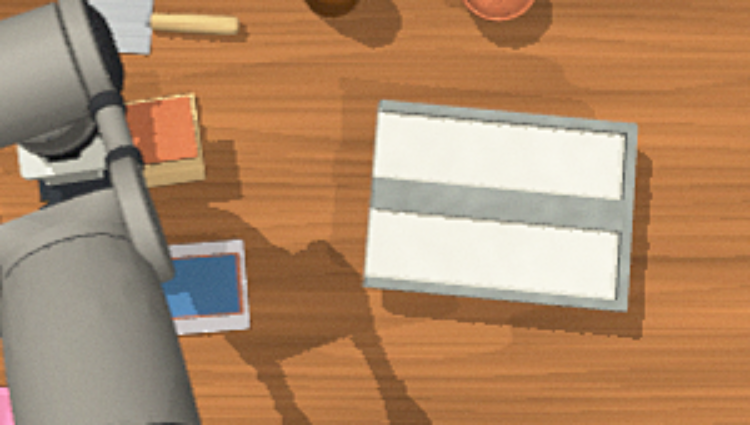

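Call:
{"method": "jog_arm", "body": {
  "series": [
    [-1,[0.0015,0,0.012],[0,0,0]],
    [-1,[0.0015,0,0.022],[0,0,0]],
    [-1,[0.0015,0,0.029],[0,0,0]],
    [-1,[0.0015,0,0.033],[0,0,0]],
    [-1,[0.0015,0,0.033],[0,0,0]],
    [-1,[0.0015,0,0.033],[0,0,0]]
  ]
}}

```text
time: 17.98
tool_pos: [0.6115, 0.3045, 0.0287]
tool_rot: [-3.141, 0.0, 1.718]
contact_force: [0.5, 0.4, -1.2]
opening: 0.0593
```

Run:
```python
from h import *
s=status.observe();print(s['time'],s['tool_pos'],s['tool_rot'],s['contact_force'],s['opening'])
tiles('side');im=tiles('top')
```

```text
17.9833 [0.61147576 0.3045294  0.02870796] [-3.14089036e+00  2.71831773e-04  1.71793524e+00] [ 0.54041743  0.41456244 -1.21286553] 0.05934244447837124
side blue 682 z 0.0432 [473.7 220.6] [ 52.7 132.7] 4.76 sy [247.9 376. ] sx [-142.2  -75.1]
side bare 684 z 0.0465 [610.7 266.5] [ 71.6 142.3] 8.15 sy [300.2 441. ] sx [-2.9 71.1]
top blue 612 z 0.0436 [473.7 192.6] [54.1 72.5] 4.74 sy [247.1 319.5] sx [-134.4  -76.1]
top bare 553 z 0.0476 [620.7 230.6] [59.8 61.6] 8.76 sy [302.7 370. ] sx [ 6.5 68.9]
```

Call:
{"method": "jog_arm", "body": {
  "series": [
    [-1,[-0.001,0,0.0015],[0,0,0]],
    [-1,[-0.001,0,0.0025],[0,0,0]],
    [-1,[-0.001,0,0.0035],[0,0,0]],
    [-1,[-0.001,0,0.0035],[0,0,0]]
  ]
}}

```text
time: 18.42
tool_pos: [0.6117, 0.3035, 0.0255]
tool_rot: [-3.141, 0.0, 1.718]
contact_force: [-0.1, 0.2, -1.3]
opening: 0.0593
```

Run:
```python
from h import *
s=status.observe();print(s['time'],s['tool_pos'],s['tool_rot'],s['contact_force'],s['opening'])
tiles('side');im=tiles('top')
```

```text
18.4167 [0.61170464 0.30346963 0.02553129] [-3.14139811e+00  1.50553420e-04  1.71774947e+00] [-0.14146689  0.2384704  -1.32395086] 0.05933690597952247
side blue 683 z 0.0433 [473.8 220.1] [ 52.9 131.7] 4.64 sy [247.7 376.8] sx [-142.2  -75.1]
side bare 676 z 0.0435 [612.7 266.4] [ 69.3 140.7] 8.11 sy [300.2 441.4] sx [-2.8 71. ]
top blue 597 z 0.0435 [473.8 191.5] [54.1 70.2] 4.64 sy [247.  318.8] sx [-134.2  -75.8]
top bare 542 z 0.0437 [620.2 229.7] [59.8 62.4] 9.89 sy [300.4 367.9] sx [ 6.9 69.7]
```

Call:
{"method": "jog_arm", "body": {
  "series": [
    [-1,[0,0,0.0007],[0,0,0]],
    [-1,[0,0,0.0007],[0,0,0]],
    [0.33,[0,0,0.0007],[0,0,0]],
    [0.4,[0,0,0.0007],[0,0,0]],
    [0.6,[0,0,0.0007],[0,0,0]],
    [0.8,[0,0,0.0007],[0,0,0]],
    [0.8,[0,0,0.0007],[0,0,0]],
    [0.8,[0,0,0.0007],[0,0,0]]
  ]
}}

```text
time: 19.18
tool_pos: [0.6118, 0.3036, 0.0251]
tool_rot: [3.141, 0.0, 1.718]
contact_force: [0.9, 0.0, -0.2]
opening: 0.0817
```

Call:
{"method": "jog_arm", "body": {
  "series": [
    [0.8,[0,0,-0.03],[0,0,0]],
    [0.8,[0,0,-0.065],[0,0,0]],
    [0.8,[0,0,-0.1],[0,0,0]],
    [0.8,[-0.03,0,-0.13],[0,0,0]],
    [0.8,[-0.07,0,-0.13],[0,0,0]],
    [0.8,[-0.11,0,-0.13],[0,0,0]],
    [0.8,[-0.15,0,-0.13],[0,0,0]],
    [0.8,[-0.19,0,-0.13],[0,0,0]],
    [0.8,[-0.23,0,-0.13],[0,0,0]],
    [0.8,[-0.27,0,-0.13],[0,0,0]],
    [0.8,[-0.3,0,-0.13],[0,0,0]],
    [0.8,[-0.3,0,-0.13],[0,0,0]]
  ]
}}

```text
time: 20.18
tool_pos: [0.6564, 0.0002, 0.155]
tool_rot: [3.141, 0.002, 1.712]
contact_force: [0.8, -0.8, 0.9]
opening: 0.0827
```

Run:
```python
from h import *
s=status.observe();print(s['time'],s['tool_pos'],s['tool_rot'],s['contact_force'],s['opening'])
tiles('side');im=tiles('top');cv2.imwrite('pics/t15.png',im[:,:,::-1])
```

```text
20.1833 [6.56410898e-01 2.13461618e-04 1.54978324e-01] [3.14118555e+00 2.46622735e-03 1.71183571e+00] [ 0.7744753  -0.78535802  0.91562834] 0.08265554688935141
side blue 681 z 0.0432 [473.8 220.6] [ 52.7 129.3] 4.51 sy [247.1 376.6] sx [-142.2  -75.3]
side bare 673 z 0.0430 [605.  176.1] [332.4  73.7] 86.35 sy [185.8 442.7] sx [-11.1  60.4]
top blue 1182 z 0.0435 [471.3 220.8] [ 54.2 128.8] 4.69 sy [247.8 377.5] sx [-144.9  -76.7]
top bare 1310 z 0.0434 [614.8 267.7] [ 60. 139.] 8.63 sy [302.3 442.7] sx [-12.5  68.6]
```

View pics/t15.png

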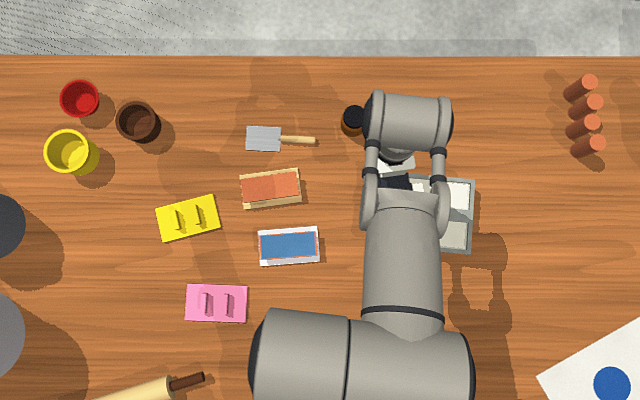

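Call:
{"method": "jog_arm", "body": {
  "series": [
    [0.8,[0,0,0],[0,0,0]],
    [0.8,[0,0,0],[0,0,0]],
    [0.8,[0,0,0],[0,0,0]],
    [0.8,[0,0,0],[0,0,0]]
  ]
}}

```text
time: 20.62
tool_pos: [0.6556, 0.0081, 0.1551]
tool_rot: [3.142, 0.0, 1.72]
contact_force: [-0.1, 0.0, -0.0]
opening: 0.0827
```

```bash
python3 -c "
from cell import job
print(job.hand_in())"
```

```text
the job is handed in; nothing more can be done
None
```

I moved both tiles, the blue one first. Each was pushed along its groove to about 55 mm of overhang, gripped across its width on the overhanging part, laid on its rack and let go. I handed the job in at about 20.6 s; it reports no verdict.

**Last checks (top camera):**

| Tile | Rack | Off rack middle | Turned from rack | Top surface height |
|---|---|---|---|---|
| Blue | White | under 1 mm | about 0.1° | 43.5 mm (43 expected) |
| Bare | Wooden | about 2 mm | about 0.3° | 43.4 mm (43 expected) |

- **Side camera:** it gave the same tile heights to within half a millimetre. Its centre for the blue tile differed by about 2.5 mm, which is near the calibration error. Its final fit for the bare tile was unusable because another red-brown patch got mixed in, so the bare tile's position rests on the top view.
- **Robot:** the gripper is open and well clear of everything, with a contact force near zero.
- **Bystanders:** the knife looked unmoved in the last picture. The arm hid most of the jar and all of the bowl there; both looked unmoved in earlier pictures, but I did not measure any of the three again.

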